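# Gauge a turned hub on the bench comparator

### The arm

A 7-joint arm with a two-finger parallel gripper is mounted at the origin on the work surface. World frame = base frame: x ahead of the robot, y to its left, z up, the work surface at z = 0. Lengths are in mm, angles in rad, forces in N, time in s.
With the tool pointing down it reaches from about 400 to 875 mm from the base axis. Payload 4.4 kg.
Tool frame: the origin (TCP) lies at the very end of the fingers, on their centre line; the grasp point (between the pads) lies 19 mm behind it; z points along the fingers, y is the line along which they close (so a half turn about z gives the same grasp; the last joint's range is limited). The gripper opens to 85 mm and grips with 20 to 120 N. Pads are 22 mm wide; open, the fingers measure 114 mm over their backs; the gripper's body (76 mm by 85 mm) begins 54 mm behind the grasp point. The pads swing forward as they close: fully open they stand 13 mm farther back than shut.
Start: joints at [1.068, 0.628, 0.038, 1.517, -0.027, 0.996, -0.02], TCP at [275.006, -588.973, 231.313] pointing down, gripper open.
Joint ranges: [-3.06, 3.06], [-0.37, 2.12], [-1.25, 1.32], [0.18, 2.47], [-1.1, 4.24], [0.23, 1.98], [-2.94, 2.94]. Speed limits (rad/s): [2.57, 2.57, 3.14, 3.14, 3.14, 3.14, 3.14].

### API

Orientations are given as [roll, pitch, yaw] about the fixed x, y, z axes, in that order (R = Rz(yaw) Ry(pitch) Rx(roll)).
In Python, from cell import read_state, get_image, camera_info, finish_job gives the robot as it stands.
- The arm moves only by the tool play_rows, never from a script. Its argument "deltas" is one flat list of numbers, 7 for each row, row after row: the shift along the tool's x, y, z in mm, then the turn, a rotation vector about the tool's x, y, z in rad, then the opening, from 0 (shut) to 1 (fully open). In form: [dx, dy, dz, ax, ay, az, grip, dx, dy, dz, ax, ay, az, grip, ...]. A call has 1 to 10 rows; each row is the pose to reach, as a shift and turn from the pose commanded when the call began, along the tool's axes at that moment; what a row does not reach only later rows make up. A row lasts 1/8 s, in which the tool goes at most 62.5 mm and 10.7 degrees, less where a joint would pass 70% of its speed; a pose out of reach is approached as far as the arm can. A call with a gripper value outside its range is refused whole. The fingers move at their own pace and stop on an object; the grip force is fixed at half the most. Time passes only in rows, so rows that repeat a pose let the fingers close. It gives the time, the measured TCP pose, the force, the opening and the grip force at its end, in the units of the state.
- read_state(): the state, without advancing time (a new reading comes with each control period).
- get_image(name): name is "scene" or "top"; returns the picture (384x512x3 uint8, red, green, blue); there is no depth.
- camera_info(name): a dict with "fx", "fy", "cx", "cy" (pixels), "T" (4x4, takes a point from camera to world coordinates). Camera axes: x right, y down, z forward; pixel columns grow to the right and rows downward; lengths in mm; the calibration is good to about 2 mm. A picture is of the moment at which its call begins. camera_info takes no time and is no camera call.
- finish_job(): hands the job in; it is judged then, once.
The state is a dict: "clock": time; "qpos": joint angles; "qd": joint speeds; "tau": joint torques, N m; "eef_pos": TCP position; "tool_rot": TCP orientation; "force": force on the tool from outside, world axes, zero at the start; "torque": the same for the moment, N m; "width": finger opening in mm; "gripper_force": force on a finger pad.
Only numpy, scipy, OpenCV 4.12 (cv2) and the standard library are available. Lean on these libraries where they do the work, as an engineer would, in place of code of your own. Each camera call takes 0.05 s, during which the arm holds its last target. There are 200 camera calls.

### The job

Gauge the blue hub on the bench comparator: first raise the red lift lever all the way so that the gauge's contact point is clear, then set the blue hub shank-down in the nest on the pulled-out carriage and work it down, twisting if it sticks, until its shoulder sits flush on the nest. Then push the carriage fully home by its black knob with the lever still up, and finally lower the lever all the way so that the contact point comes to rest on the hub. Do not ram the contact point, leave the other things on the table where they are, and let go of everything.

Things in the scene. Friction and masses are not known exactly. Their poses are not given: they have to be found in the camera images.
- comparator: fixed bench comparator: teal base 150 x 360 x 30, column and arm holding a 58 diameter dial gauge over a slide. Origin on the table under the base (x -75 to 75, y -190 to 170), z up, y along the slide from the column (y -155, 28 diameter, to z 260) past the spindle (y -50) to the loading end. Arm z 156 to 190; dial case y -79 to -21, x -11 to 15, z 189 to 247
- lift_lever (a joint): red-balled lift lever on top of the dial gauge, hinged about the comparator's x axis at point lever_pivot. 0 = fully down, 1.0 rad = fully raised (spindle lifted about 12 mm, about 7 mm clear of a seated hub). Starts 0 to 0.25. Stays where it is left (0.06 Nm friction, 1 to 2 N at the ball). It forks under the spindle's cap and only lifts it, never pushes it down
- lever_pivot (a point): axis of the lift lever, 260 above the table, 14 from the spindle axis on the column side; same axes as the comparator
- lever_ball (a point): centre of the red ball grip, 16 diameter, 58 from the pivot at the lever's free end, spinning freely on a pin along the comparator's x. It points along the comparator's +y and up: 20 deg above level when the lever is down (0), 77 deg above level when raised (1.0 rad). It can be pinched from above with the fingers closing along the comparator's x, or pushed
- spindle: gauge spindle, 5 diameter, sliding vertically, with a 7 diameter steel ball tip; origin at the underside of the tip, z up. A light spring and its weight press it down with about 1.5 N; lowest tip height 116 above the table, 121 when resting on a seated hub, about 128 when lifted by the lever
- carriage (a joint): slide of the aluminium carriage (92 x 92 x 12, top 56 above the table) on the comparator's guide rods: 0 = fully out at the loading end, grows in m along the comparator's -y, 0.160 = home against its stop, where the nest is right under the spindle. It starts 0 to 30 mm in. About 2.5 N of friction; it stays where it is left
- carriage_knob (a point): centre of the black ball knob, 20 diameter, on an 8 diameter post at the outer end of the carriage, 105 from the nest's axis along the comparator's +y and 90 above the table; a flat 16 wide bar (top 54 above the table) runs beneath it
- nest_mouth (a point): centre of the mouth of the dark nest on the carriage, level with its top face, 87 above the table; axes as the comparator. Nest 61 outer diameter, 31 high; bore 32 diameter, 26 deep, widening to 38 over the top 5. Three sprung plungers 10 below the mouth grip the shank: one dropped in sticks 12 to 15 high; straight down takes 10 to 20 N, less while twisting. Home, the hub's origin is 24 below this
- hub_blue: the hub to gauge: blue anodised aluminium, 0.19 kg (may vary by a third), round head 46 diameter and 34 high on a shank 30 diameter and 24 long whose foot tapers to 25 diameter over the last 6. Total height 58; origin at the centre of the foot's underside, z up along its axis. Stands shank-down in the tray
- hub_plain: bystander hub of the same shape in bare aluminium, in the tray
- hub_black: bystander hub of the same shape in black, in the tray
- tray: fixed yellow parts tray 262 x 100, floor 4 thick, rim 14 high, with two dividers across it (12 high) making three bays 85 apart along its x, one hub in each; which hub stands where varies. Origin at the centre of its underside on the table
- adapter_plate: bystander: dark round flange plate 140 diameter, 22 high; origin under its centre
- pendant: bystander: black teach pendant 150 x 250 x 50 lying on the table; origin under its centre
- tape_roll: bystander: tape roll 90 diameter, 24 high; origin under its centre
- block_a: bystander: white 40 block; origin under its centre
- block_b: bystander: white 40 block; origin under its centre
- screwdriver: bystander: orange-handled screwdriver lying on the table
Not all that is in view belongs to the job. Of the things like the hub_blue, leave any that is green, orange or yellow; of the rest the larger one is meant.

How it is judged (in metres and radians):
On the way, in this order (a step that is already met when the one before it is completed fails the run):
1. the lift lever is raised all the way (above 0.85 rad) while the blue hub is still in the tray (value of joint lift_lever above 0.85 rad and distance of hub_blue from where it was at the start of the episode below 0.03 m), for 0.2 s.
2. the blue hub is home in the nest (shoulder within 1.5 mm of the nest's face, upright) with the lever still up (z of hub_blue in the frame of nest_mouth below -0.0225 m and horizontal distance between hub_blue and nest_mouth below 0.004 m and angle between hub_blue's own z axis and vertical below 0.05 rad and value of joint lift_lever above 0.8 rad), for 0.2 s.
3. the carriage is pushed home (within 3 mm of its stop) with the hub home in the nest and the lever still up (value of joint carriage above 0.157 m and z of hub_blue in the frame of nest_mouth below -0.0225 m and value of joint lift_lever above 0.8 rad), for 0.2 s.
At the end, for the whole second after the job is handed in: The blue hub is home and upright in the nest (shoulder within 1.5 mm of the nest's face), the carriage is within 3 mm of its stop under the gauge, the lift lever is fully down (below 0.12 rad), the gauge's contact point rests on the hub by its own spring, and the hub is at rest (value of joint lift_lever below 0.12 rad and value of joint carriage above 0.157 m and z of hub_blue in the frame of nest_mouth below -0.0225 m and horizontal distance between hub_blue and nest_mouth below 0.004 m and angle between hub_blue's own z axis and vertical below 0.05 rad and contact force between spindle and hub_blue above 0.3 N and linear speed of hub_blue below 0.02 m/s); the robot touches nothing.
It fails at once if the contact point is rammed: more than 10 N between the spindle and the blue hub (contact force between spindle and hub_blue above 10 N).
It fails at once if another hub is moved by more than 30 mm (distance of any of hub_plain, hub_black from where it was at the start of the episode above 0.03 m).
It fails at once if another thing on the table is moved by more than 30 mm (distance of any of adapter_plate, pendant, tape_roll, block_a, block_b, screwdriver from where it was at the start of the episode above 0.03 m).
It also fails if it takes over 72 s, if anything falls off the work surface, if the arm or the gripper's body presses on something with over 40 N, if the wrist force passes 120 N, or if a joint passes its speed limit or range.

## Working session

There is one attempt and no reset: what is moved stays moved. The work goes in short steps, Python scripts to look and compute and a tool call to move; the robot and the scene stay as the last step left them, time stands still between calls to the robot, and variables do not carry over. Pictures are saved under pics/ and viewed, at most 12 in all, crops included, and the job is handed in when it is done.

Besides the shell and the picture viewer there is one more tool, called after ">>>" as a command line: name --argument value ..., lists and objects as JSON in quotes. play_rows: Moves the arm, as the interface text tells. Its arguments: {"type":"object","properties":{"deltas":{"type":"array"}},"required":["deltas"]}

```bash
mkdir -p pics; python3 - <<'E'
from cell import *
import cv2,numpy as np
for n in("scene","top"):
    i=get_image(n); cv2.imwrite(f"pics/{n}0.png",i[:,:,::-1]); c=camera_info(n); print(n,c["fx"],c["fy"],c["cx"],c["cy"],np.round(c["T"],3).tolist())
s=read_state(); print(s)
E
```

```text
scene 467.8892451159795 467.8892451159795 249.23593944361681 186.77815524286217 [[-0.817, 0.34, -0.465, 1303.967], [0.576, 0.448, -0.684, 1108.46], [-0.024, -0.827, -0.562, 1100.084], [0.0, 0.0, 0.0, 1.0]]
top 360.7944236857237 360.7944236857237 250.961729477297 191.5854416756298 [[0.023, -0.984, 0.179, 341.067], [-1.0, -0.019, 0.024, -39.108], [-0.02, -0.18, -0.984, 1310.18], [0.0, 0.0, 0.0, 1.0]]
{'clock': 0.1, 'qpos': array([ 1.06821193,  0.62927606,  0.03845468,  1.5182427 , -0.0269914 ,
        0.99630903, -0.01997888]), 'qd': array([ 0.00201233, -0.00259901,  0.0006929 , -0.00345836,  0.0009745 ,
       -0.00091445, -0.00135984]), 'tau': array([ 4.35157417e-03, -5.64533758e+01,  1.23143032e+00, -1.93974245e+01,
        1.14532054e-02,  5.38291672e-03,  4.18191621e-05]), 'eef_pos': array([ 274.75534151, -588.46636993,  230.47479344]), 'tool_rot': array([-3.13987607e+00,  3.10620841e-05,  4.36802764e-01]), 'force': array([0.19111774, 0.97700942, 0.21022511]), 'torque': array([-0.02258369, -0.00885169,  0.01000733]), 'gripper_force': 0.0, 'width': 85.39218828352598}
```

View pics/scene0.png

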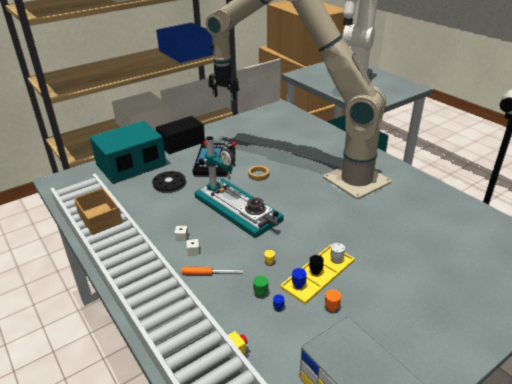

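View pics/top0.png

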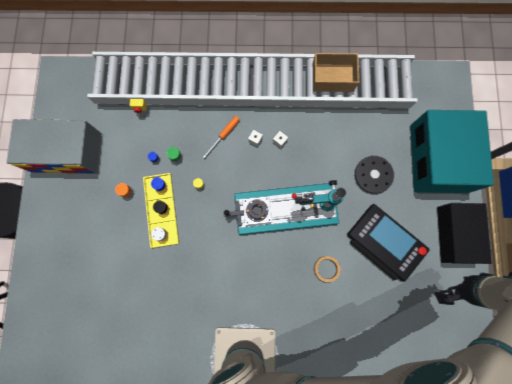

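Candidates for the hub, top picture: blue in tray (158,184), small blue (153,157), green (173,153), orange (122,190), yellow (198,184), black (160,207), plain (158,233). I choose the larger blue one, in the tray, and check it in a close crop.

```bash
python3 - <<'E'
import cv2,numpy as np
t=cv2.imread("pics/top0.png");s=cv2.imread("pics/scene0.png")
R=lambda im,x,y,w,h,k:cv2.resize(im[y:y+h,x:x+w],None,fx=k,fy=k,interpolation=cv2.INTER_CUBIC)
a=R(t,225,175,133,65,6)   # 798x390
cv2.imwrite("pics/c1.png",a)
b=np.hstack([R(t,135,140,66,115,5),R(s,190,125,93,115,5)])
cv2.imwrite("pics/c2.png",b)
E
```

```text
(no output)
```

View pics/c1.png

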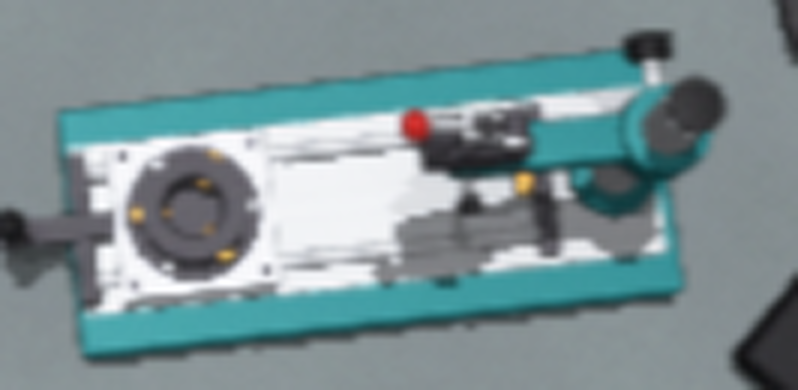

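View pics/c2.png

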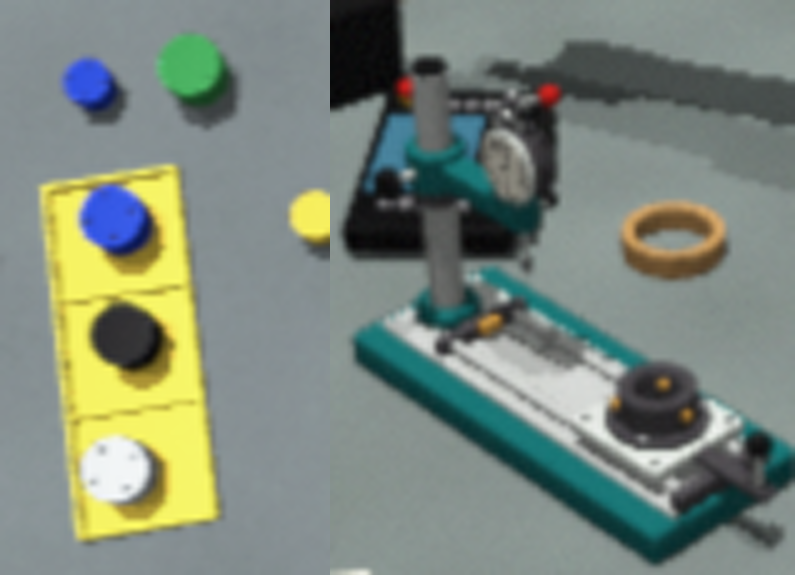

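c1: nest mouth at (193,208), ball at (415,126), base top corners (60,112),(85,356),(681,290),(640,50). c2: the tray's large blue head at (117,217), same size as the black and plain heads. The loose small blue one at (90,83) is a decoy.

```bash
cat > h.py <<'E'
from cell import *
import cv2,numpy as np
from scipy.optimize import least_squares
def proj(n,P):
    c=camera_info(n);T=np.array(c["T"]);p=(np.asarray(P,float)-T[:3,3])@T[:3,:3]
    return np.stack([c["fx"]*p[...,0]/p[...,2]+c["cx"],c["fy"]*p[...,1]/p[...,2]+c["cy"]],-1)
def unproj(n,uv,z):
    c=camera_info(n);T=np.array(c["T"]);d=T[:3,:3]@[(uv[0]-c["cx"])/c["fx"],(uv[1]-c["cy"])/c["fy"],1]
    return T[:3,3]+d*(z-T[2,3])/d[2]
def tri(uvs):
    return least_squares(lambda P:np.concatenate([proj(n,P)-uv for n,uv in uvs]),[600,0,100]).x
E
python3 - <<'E'
from h import *
t=lambda x,y:((x+.5)/6+224.5,(y+.5)/6+174.5)
f=lambda x,y:((x+.5)/5+134.5,(y+.5)/5+139.5)
g=lambda x,y:((x-330+.5)/5+189.5,(y+.5)/5+124.5)
for c in[(60,112),(85,356),(681,290),(640,50)]:print("corner",unproj("top",t(*c),30).round(1))
print("nest",unproj("top",t(193,208),87).round(1),unproj("scene",g(658,386),87).round(1))
print("knob",unproj("top",t(8,226),90).round(1),unproj("scene",g(759,444),90).round(1))
print("ball",tri([("top",t(415,126)),("scene",g(549,95))]).round(1))
for n,c in(("blue",(117,217)),("black",(126,336)),("plain",(117,469))):print(n,unproj("top",f(*c),62).round(1))
im=cv2.cvtColor(cv2.imread("pics/top0.png"),cv2.COLOR_BGR2HSV)
m=cv2.inRange(im,(100,120,60),(130,255,255)); print(cv2.connectedComponentsWithStats(m)[2:])
im=cv2.cvtColor(cv2.imread("pics/scene0.png"),cv2.COLOR_BGR2HSV)
m=cv2.inRange(im,(110,150,60),(130,255,255)); r=cv2.connectedComponentsWithStats(m);print([(a.tolist(),b.round(1)) for a,b in zip(r[2],r[3]) if 30<a[4]<2000])
E
```

```text
corner [567.   51.2  30. ]
corner [421.4  31.8  30. ]
corner [ 467.8 -318.3   30. ]
corner [ 611.8 -296.6   30. ]
nest [503.  -30.4  87. ] [504.3 -31.5  87. ]
knob [490.1  74.5  90. ] [490.3  71.5  90. ]
ball [ 518.5 -137.4  288.8]
blue [592.9 322.4  62. ]
black [507.9 310.1  62. ]
plain [414.9 309.9  62. ]
(array([[     0,      0,    512,    384, 195761],
       [   148,    152,     10,     10,     83],
       [    28,    165,     35,      7,     81],
       [   500,    168,     12,     50,    497],
       [    77,    171,     17,      2,     30],
       [   151,    177,     14,     14,    135],
       [   401,    232,      1,      1,      1],
       [   407,    236,      2,      2,      2],
       [   405,    238,      1,      1,      1],
       [   411,    240,      4,      4,     10],
       [   407,    242,      1,      1,      1],
       [   398,    244,      1,      1,      1],
       [   410,    245,      2,      2,      2],
       [   402,    250,      1,      1,      1],
       [   405,    251,      1,      1,      1],
       [   401,    253,      1,      1,      1]], dtype=int32), array([[255.07107136, 191.5281389 ],
       [152.61445783, 156.54216867],
       [ 44.79012346, 167.72839506],
       [506.37022133, 191.36619718],
       [ 85.        , 171.5       ],
       [157.68888889, 183.51111111],
       [401.        , 232.        ],
       [407.5       , 236.5       ],
       [405.        , 238.        ],
       [412.2       , 241.1       ],
       [407.        , 242.        ],
       [398.        , 244.        ],
       [410.5       , 245.5       ],
       [402.        , 250.        ],
       [405.        , 251.        ],
       [401.        , 253.        ]]))
[([157, 23, 56, 39, 1616], array([184.9,  41.9])), ([292, 268, 14, 20, 216], array([298.5, 277. ])), ([273, 294, 11, 17, 140], array([278.3, 301.7])), ([302, 351, 16, 23, 146], array([309.8, 362. ]))]
```

```bash
cat >> h.py <<'E'
from scipy.spatial.transform import Rotation as Ro
O=np.array([515.7,-123.1,0.]);th=0.13
def comp(p): return O+Ro.from_euler('z',th).apply(p)     # comparator -> world
def go(xyz,yaw,s=None):
    s=s or read_state();R=Ro.from_euler('xyz',s['tool_rot'])
    d=R.inv().apply(np.array(xyz)-s['eef_pos']);w=(R.inv()*Ro.from_euler('xyz',[np.pi,0,yaw])).as_rotvec()
    print('go',np.round(d,1),np.round(w,3))
E
python3 - <<'E'
from h import *
print(comp([0,-14.5,0]),comp([0,93,0]))
go([518.5,-137.4,340],1.70)
E
```

```text
[ 517.57969507 -137.47764746    0.        ] [503.64402474 -30.88474388   0.        ]
go [ 411.7 -305.8 -109. ] [-2.000e-03 -1.000e-03 -1.263e+00]
```

>>> play_rows --deltas '[0, 0, -55, 0, 0, 0, 0.5, 0, 0, -109, 0, 0, -0.15, 0.5, 412, -306, -109, 0, 0, -1.263, 0.5, 412, -306, -109, 0, 0, -1.263, 0.5, 412, -306, -109, 0, 0, -1.263, 0.5, 412, -306, -109, 0, 0, -1.263, 0.5, 412, -306, -109, 0, 0, -1.263, 0.5, 412, -306, -109, 0, 0, -1.263, 0.5, 412, -306, -109, 0, 0, -1.263, 0.5, 412, -306, -109, 0, 0, -1.263, 0.5]'

```text
clock: 1.35
eef_pos: [513.1, -147.5, 340.2]
tool_rot: [-3.141, 0.0, 1.699]
force: [0.9, -0.7, -0.0]
width: 42.4
gripper_force: 0.0
```

>>> play_rows --deltas '[0, 0, 0, 0, 0, 0, 0.5, 0, 0, 0, 0, 0, 0, 0.5]'

```text
clock: 1.6
eef_pos: [512.2, -149.4, 339.9]
tool_rot: [-3.14, 0.0, 1.7]
force: [-0.1, 0.3, 0.4]
width: 42.8
gripper_force: 0.0
```

```bash
python3 - <<'E'
from h import *
s=read_state();print(s['clock'],s['eef_pos'],s['tool_rot'],s['qpos'],s['width'])
go(list(comp([0.5,-14.5,0])[:2])+[276],1.70)
im=get_image("scene");a=cv2.resize(im[80:180,180:280],None,fx=4,fy=4,interpolation=cv2.INTER_CUBIC)
it=get_image("top");b=cv2.resize(it[150:250,250:350],None,fx=4,fy=4,interpolation=cv2.INTER_CUBIC)
cv2.imwrite("pics/l1.png",np.hstack([a,b])[:,:,::-1])
E
```

```text
1.6 [ 512.16643005 -149.38005689  339.87548978] [-3.14025769e+00  3.40440486e-04  1.70016928e+00] [ 0.50031373  0.36923068 -0.38260914  1.67896877  0.15075439  1.12362596
  0.20488058] 42.75815006365099
go [11.1  7.5 63.9] [-0.001  0.     0.   ]
```

View pics/l1.png

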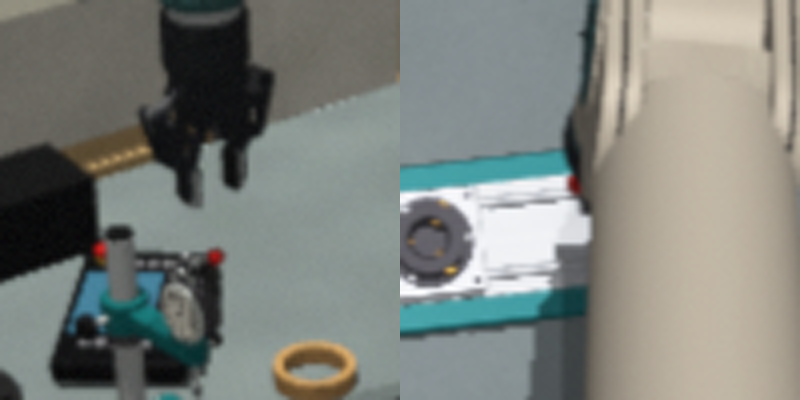

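The scene crop shows the open fingers straddling above the red ball at (216,258), nothing in the way.

>>> play_rows --deltas '[11, 7.5, 0, 0, 0, 0, 0.5, 11, 7.5, 30, 0, 0, 0, 0.5, 11, 7.5, 67, 0, 0, 0, 0.5, 11, 7.5, 67, 0, 0, 0, 0.5, 11, 7.5, 67, 0, 0, 0, 0, 11, 7.5, 67, 0, 0, 0, 0, 11, 7.5, 67, 0, 0, 0, 0, 11, 7.5, 67, 0, 0, 0, 0, 11, 7.5, 67, 0, 0, 0, 0]'

```text
clock: 2.82
eef_pos: [518.7, -136.6, 273.6]
tool_rot: [3.141, -0.0, 1.7]
force: [-1.7, 2.4, 2.1]
width: 12.0
gripper_force: 58.5
```

>>> play_rows --deltas '[-2.8, 0, -4.3, 0, 0, 0, 0, -5.8, 0, -8.3, 0, 0, 0, 0, -9.2, 0, -12, 0, 0, 0, 0, -12.9, 0, -15.4, 0, 0, 0, 0, -12.9, 0, -15.4, 0, 0, 0, 0]'

```text
clock: 3.45
eef_pos: [520.4, -148.5, 289.9]
tool_rot: [3.141, -0.002, 1.7]
force: [-3.6, 6.5, 7.0]
width: 11.8
gripper_force: 59.4
```

```bash
python3 - <<'E'
from h import *
im=get_image("scene")
a=cv2.resize(im[90:170,190:290],None,fx=6,fy=6,interpolation=cv2.INTER_CUBIC)
cv2.imwrite("pics/l2.png",a[:,:,::-1])
E
```

```text
(no output)
```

View pics/l2.png

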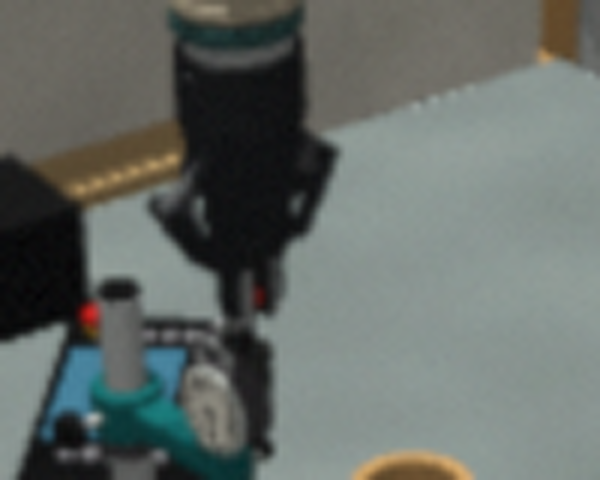

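The ball is visible between the pads at (260,297). The lever is following.

>>> play_rows --deltas '[-4, 0, -3.5, 0, 0, 0, 0, -8, 0, -6.5, 0, 0, 0, 0, -12.5, 0, -9.5, 0, 0, 0, 0, -17, 0, -11.5, 0, 0, 0, 0, -21.5, 0, -13.5, 0, 0, 0, 0, -25, 0, -14, 0, 0, 0, 0, -25, 0, -14, 0, 0, 0, 0]'

```text
clock: 4.38
eef_pos: [523.9, -175.4, 304.5]
tool_rot: [3.14, 0.001, 1.699]
force: [-3.8, 2.4, 9.7]
width: 11.9
gripper_force: 59.5
```

```bash
python3 - <<'E'
from h import *
s=read_state();print(Ro.from_euler('z',-th).apply(s['eef_pos']-O),s['force'])
E
```

```text
[  1.39886077 -52.90517598 304.5195635 ] [-3.84207735  2.38782937  9.72637529]
```

>>> play_rows --deltas '[0, 0, 0, 0, 0, 0, 0.5, 0, 0, 0, 0, 0, 0, 0.5, 0, 0, 0, 0, 0, 0, 0.5, 0, 0, -40, 0, 0, 0, 0.5, 0, 0, -80, 0, 0, 0, 0.5, 0, 0, -80, 0, 0, 0, 1]'

```text
clock: 5.12
eef_pos: [525.4, -175.1, 385.8]
tool_rot: [3.135, 0.003, 1.7]
force: [0.1, -0.7, -0.8]
width: 59.7
gripper_force: 0.0
```

```bash
python3 - <<'E'
from h import *
im=get_image("scene");h=cv2.cvtColor(im,cv2.COLOR_RGB2HSV)
m=cv2.inRange(h,(0,150,100),(6,255,255))|cv2.inRange(h,(172,150,100),(180,255,255))
r=cv2.connectedComponentsWithStats(m);print([(a[4],b.round(1)) for a,b in zip(r[2],r[3]) if 4<a[4]<2000])
for a in(60,70,77): print(a,proj("scene",comp([0,-64+58*np.cos(np.radians(a)),260+58*np.sin(np.radians(a))])).round(1))
go([592.8,322.2,110],3.26)
E
```

```text
[(np.int32(6), array([204.5, 142. ])), (np.int32(22), array([243.9, 337.8]))]
60 [229.9 136.4]
70 [228.2 134.4]
77 [226.9 133.3]
go [484.7 131.2 273.4] [ 1.00e-03  3.00e-03 -1.56e+00]
```

>>> play_rows --deltas '[485, 131, 0, 0, 0, -1.56, 1, 485, 131, 0, 0, 0, -1.56, 1, 485, 131, 0, 0, 0, -1.56, 1, 485, 131, 0, 0, 0, -1.56, 1, 485, 131, 0, 0, 0, -1.56, 1, 485, 131, 0, 0, 0, -1.56, 1, 485, 131, 0, 0, 0, -1.56, 1, 485, 131, 0, 0, 0, -1.56, 1, 485, 131, 100, 0, 0, -1.56, 1, 485, 131, 200, 0, 0, -1.56, 1]'

```text
clock: 6.42
eef_pos: [590.2, 323.8, 254.7]
tool_rot: [3.141, -0.001, -3.021]
force: [0.6, -0.0, -1.6]
width: 85.4
gripper_force: 0.0
```

```bash
python3 - <<'E'
from h import *
s=read_state();print(s['eef_pos'],s['tool_rot'],s['qpos'])
go([592.8,322.2,75],3.26)
im=get_image("scene")
a=cv2.resize(im[110:170,190:290],None,fx=4,fy=4,interpolation=cv2.INTER_CUBIC)
b=cv2.resize(im[190:310,260:360],None,fx=4,fy=4,interpolation=cv2.INTER_CUBIC)
o=np.zeros((480,800,3),np.uint8);o[:240,:400]=a;o[:,400:]=b
cv2.imwrite("pics/g1.png",o[:,:,::-1])
E
```

```text
[590.218058   323.75499623 254.69233361] [ 3.14134615e+00 -8.29446099e-04 -3.02057809e+00] [-0.14689655  0.73853927 -0.75216122  1.40160995  0.51471664  1.20284228
  0.73869942]
go [ -2.5  -1.9 179.7] [ 0.    -0.001  0.003]
```

View pics/g1.png

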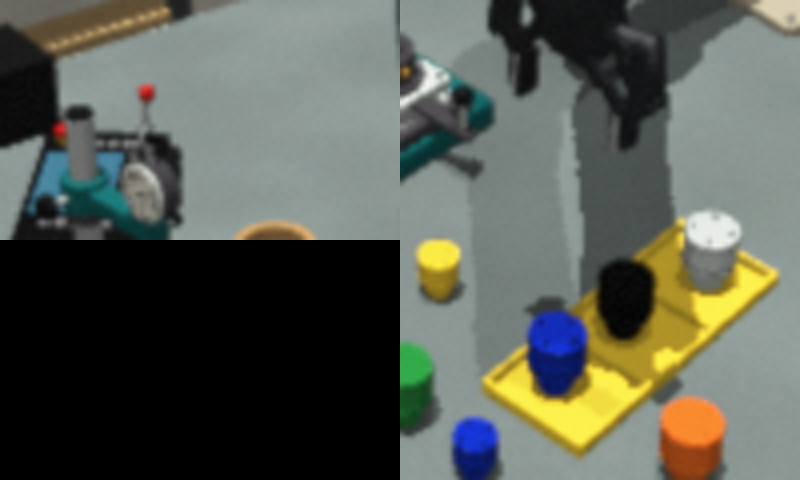

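The lever ball stands at scene (226,133), matching the fully raised 77°. The blue hub is unmoved, with its head at (557,328) in the crop.

```bash
python3 - <<'E'
from h import *
print(unproj("scene",(260+157.5/4-.5,190+328.5/4-.5),62), unproj("top",(157.7,183.5),60))
E
```

```text
[591.53359233 321.06230849  62.        ] [591.45599175 323.90127706  60.        ]
```

>>> play_rows --deltas '[-2, -2, 60, 0, 0, 0, 1, -2, -2, 120, 0, 0, 0, 1, -2, -2, 180, 0, 0, 0, 1, -2, -2, 180, 0, 0, 0, 1]'

```text
clock: 6.98
eef_pos: [590.1, 317.7, 72.9]
tool_rot: [-3.136, -0.01, -3.023]
force: [-0.4, 0.4, -0.4]
width: 85.4
gripper_force: 0.0
```

>>> play_rows --deltas '[0, 0, 0, 0, 0, 0, 1, 0, 0, 0, 0, 0, 0, 1]'

```text
clock: 7.22
eef_pos: [594.9, 322.3, 81.2]
tool_rot: [3.139, 0.005, -3.024]
force: [-0.2, 0.6, 1.1]
width: 85.6
gripper_force: 0.0
```

```bash
python3 - <<'E'
from h import *
s=read_state();print(s['eef_pos']);go([592,322,31],3.26)
E
```

```text
[594.92268608 322.32965108  81.23298075]
go [ 3.2 -0.1 50.2] [ 0.002  0.005 -0.001]
```

>>> play_rows --deltas '[1.5, 0, 12, 0, 0, 0, 1, 1.5, 0, 24, 0, 0, 0, 1, 1.5, 0, 35, 0, 0, 0, 1, 1.5, 0, 44, 0, 0, 0, 1, 1.5, 0, 46, 0, 0, 0, 1, 1.5, 0, 46, 0, 0, 0, 1]'

```text
clock: 7.98
eef_pos: [591.7, 320.8, 31.6]
tool_rot: [3.141, -0.0, -3.023]
force: [-0.0, -0.6, 1.1]
width: 85.5
gripper_force: 0.0
```

```bash
python3 - <<'E'
from h import *
s=read_state();print(s['eef_pos'],s['tool_rot']);go([592,322,31],3.26)
E
```

```text
[591.67593763 320.80154336  31.60245916] [ 3.14146809e+00 -1.18853823e-04 -3.02329662e+00]
go [-0.5  1.2  0.6] [ 0. -0. -0.]
```

Good height. Close, settle, then lift.

>>> play_rows --deltas '[0, -1, 0, 0, 0, 0, 0.5, 0, -1, 0, 0, 0, 0, 0, 0, -1, 0, 0, 0, 0, 0, 0, -1, 0, 0, 0, 0, 0, 0, -1, 0, 0, 0, 0, 0, 0, -1, 0, 0, 0, 0, 0, 0, -1, -12, 0, 0, 0, 0, 0, -1, -25, 0, 0, 0, 0, 0, -1, -25, 0, 0, 0, 0]'

```text
clock: 9.1
eef_pos: [592.6, 320.1, 58.2]
tool_rot: [3.141, 0.002, -3.024]
force: [0.3, 1.3, -1.2]
width: 44.6
gripper_force: 61.4
```

```bash
python3 - <<'E'
from h import *
s=read_state();print(s['eef_pos'],s['tool_rot'],s['width']);n=comp([0,93,0]);go([n[0],n[1],180],3.26);print(n)
E
```

```text
[592.59656645 320.10046745  58.16439393] [ 3.14061105e+00  2.06985780e-03 -3.02371338e+00] 44.64639579963718
go [ 129.4 -338.  -122.4] [ 0.001  0.002 -0.001]
[503.64402474 -30.88474388   0.        ]
```

>>> play_rows --deltas '[0, 0, -60, 0, 0, 0, 0, 20, -40, -122, 0, 0, 0, 0, 40, -90, -122, 0, 0, 0, 0, 60, -145, -122, 0, 0, 0, 0, 80, -200, -122, 0, 0, 0, 0, 100, -255, -122, 0, 0, 0, 0, 115, -300, -122, 0, 0, 0, 0, 125, -328, -122, 0, 0, 0, 0, 129, -338, -122, 0, 0, 0, 0, 129, -338, -122, 0, 0, 0, 0]'

```text
clock: 10.35
eef_pos: [503.7, -31.0, 178.8]
tool_rot: [3.141, 0.0, -3.024]
force: [-0.0, -0.2, -1.6]
width: 44.5
gripper_force: 62.1
```

>>> play_rows --deltas '[0, 0, 0, 0, 0, 0, 0, 0, 0, 15, 0, 0, 0, 0, 0, 0, 30, 0, 0, 0, 0, 0, 0, 45, 0, 0, 0, 0, 0, 0, 50, 0, 0, 0, 0, 0, 0, 50, 0, 0, 0, 0, 0, 0, 50, 0, 0, 0, 0]'

```text
clock: 11.22
eef_pos: [504.0, -31.1, 129.1]
tool_rot: [-3.142, 0.001, -3.023]
force: [0.1, -0.1, -2.2]
width: 44.4
gripper_force: 62.1
```

```bash
python3 - <<'E'
from h import *
s=read_state();print(s['eef_pos'],s['tool_rot'],s['width'],s['force']);n=comp([0,93,0]);go([n[0],n[1],128],3.26)
im=get_image("scene");it=get_image("top")
a=cv2.resize(im[140:240,210:310],None,fx=5,fy=5,interpolation=cv2.INTER_CUBIC)
b=cv2.resize(it[170:270,225:285],None,fx=5,fy=5,interpolation=cv2.INTER_CUBIC)
cv2.imwrite("pics/n1.png",np.hstack([a,b])[:,:,::-1])
E
```

```text
[503.95056233 -31.0668696  129.06753657] [-3.14159030e+00  8.51680573e-04 -3.02335637e+00] 44.3508202432503 [ 0.10727523 -0.06048266 -2.21253173]
go [0.3 0.2 1.1] [-0.     0.001 -0.   ]
```

View pics/n1.png

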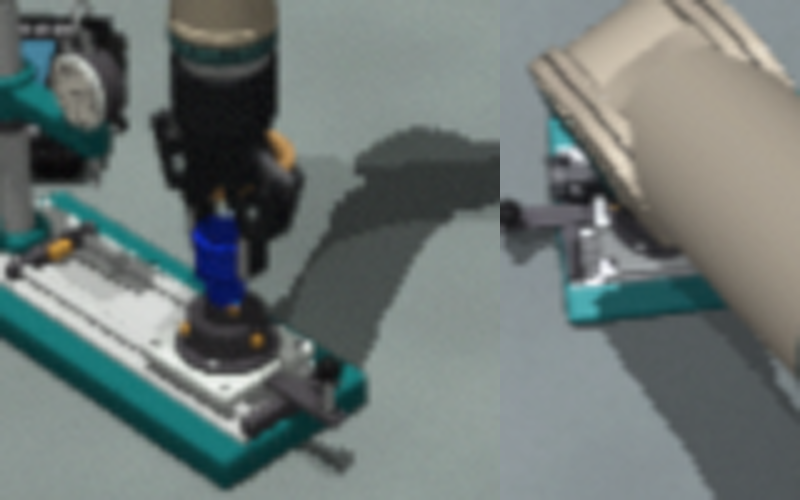

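Scene crop: the hub foot (227,303) is right above the nest mouth centre (about x 229). Lower gently, watching the force.

>>> play_rows --deltas '[0, 0, 5, 0, 0, 0, 0, 0, 0, 10, 0, 0, 0, 0, 0, 0, 14, 0, 0, 0, 0, 0, 0, 18, 0, 0, 0, 0, 0, 0, 20, 0, 0, 0, 0, 0, 0, 20, 0, 0, 0, 0]'

```text
clock: 12.08
eef_pos: [503.5, -31.2, 108.6]
tool_rot: [3.142, -0.0, -3.023]
force: [-0.5, 0.4, -2.0]
width: 44.2
gripper_force: 62.1
```

>>> play_rows --deltas '[0, 0, 2, 0, 0, 0, 0, 0, 0, 4, 0, 0, 0, 0, 0, 0, 6, 0, 0, 0, 0, 0, 0, 7, 0, 0, 0, 0, 0, 0, 7, 0, 0, 0, 0]'

```text
clock: 12.7
eef_pos: [503.0, -32.3, 102.2]
tool_rot: [-3.139, -0.001, -3.024]
force: [-2.4, -2.4, 6.1]
width: 44.5
gripper_force: 63.1
```

>>> play_rows --deltas '[0, 0, 1, 0, 0, 0.12, 0, 0, 0, 2, 0, 0, 0.24, 0, 0, 0, 3, 0, 0, 0.36, 0, 0, 0, 4, 0, 0, 0.24, 0, 0, 0, 5, 0, 0, 0.12, 0, 0, 0, 6, 0, 0, 0, 0]'

```text
clock: 13.45
eef_pos: [503.2, -32.3, 96.0]
tool_rot: [-3.14, -0.001, -3.021]
force: [-1.5, -3.3, 3.7]
width: 44.6
gripper_force: 62.7
```

>>> play_rows --deltas '[0, 0, 1, 0, 0, 0.12, 0, 0, 0, 2, 0, 0, 0.24, 0, 0, 0, 3, 0, 0, 0.36, 0, 0, 0, 4, 0, 0, 0.24, 0, 0, 0, 5, 0, 0, 0.12, 0, 0, 0, 6, 0, 0, 0, 0]'

```text
clock: 14.2
eef_pos: [503.3, -32.5, 91.4]
tool_rot: [-3.138, -0.001, -3.021]
force: [-6.9, -3.9, 25.9]
width: 44.8
gripper_force: 64.8
```

>>> play_rows --deltas '[0, 0, 1, 0, 0, 0.12, 0, 0, 0, 1.5, 0, 0, 0.24, 0, 0, 0, 1.5, 0, 0, 0.12, 0, 0, 0, 1.5, 0, 0, 0, 0]'

```text
clock: 14.7
eef_pos: [503.3, -32.6, 91.3]
tool_rot: [-3.136, 0.0, -3.022]
force: [-8.8, -3.2, 32.2]
width: 44.6
gripper_force: 65.7
```

>>> play_rows --deltas '[0, 0, -1, 0, 0, 0, 0.9, 0, 0, -1, 0, 0, 0, 0.9, 0, 0, -1, 0, 0, 0, 0.9, 0, 0, -25, 0, 0, 0, 0.9, 0, 0, -60, 0, 0, 0, 0, 0, 0, -60, 0, 0, 0, 0, 0, 0, -60, 0, 0, 0, 0, 0, 0, -60, 0, 0, 0, 0]'

```text
clock: 15.7
eef_pos: [502.8, -31.3, 147.2]
tool_rot: [3.141, -0.002, -3.023]
force: [-0.6, -0.0, 0.1]
width: 3.5
gripper_force: 0.0
```

```bash
python3 - <<'E'
from h import *
s=read_state();print(s['eef_pos'],s['tool_rot'],s['width'],s['force'])
im=get_image("scene")
a=cv2.resize(im[140:240,200:300],None,fx=6,fy=6,interpolation=cv2.INTER_CUBIC)
cv2.imwrite("pics/n2.png",a[:,:,::-1])
for z in(87,121):print(proj("scene",[503.3,-32.5,z]))
E
```

```text
[502.82021843 -31.30081055 147.21144521] [ 3.14132790e+00 -1.97514082e-03 -3.02339602e+00] 3.5384661491390803 [-0.55818414 -0.02615285  0.10378214]
[255.25847684 201.58456572]
[255.09991111 194.02623156]
```

View pics/n2.png

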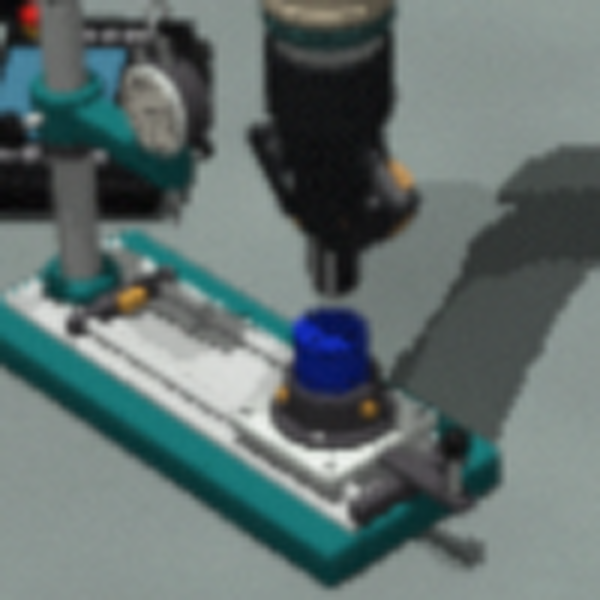

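The hub looks seated and upright, with its head just above the nest at (330,350). I'll verify by pressing on the top, which should be at z = 121.

>>> play_rows --deltas '[0, 0, 10, 0, 0, 0, 0, 0, 0, 20, 0, 0, 0, 0, 0, 0, 24, 0, 0, 0, 0, 0, 0, 26, 0, 0, 0, 0, 0, 0, 27.5, 0, 0, 0, 0, 0, 0, 28, 0, 0, 0, 0, 0, 0, 28, 0, 0, 0, 0]'

```text
clock: 16.62
eef_pos: [503.6, -30.9, 121.1]
tool_rot: [-3.141, 0.001, -3.023]
force: [-2.5, 0.6, 7.0]
width: 0.0
gripper_force: 3.4
```

>>> play_rows --deltas '[0, 0, 1.5, 0, 0, 0, 0, 0, 0, 3, 0, 0, 0, 0, 0, 0, 3, 0, 0, 0, 0]'

```text
clock: 17.0
eef_pos: [503.7, -30.8, 120.9]
tool_rot: [-3.138, 0.002, -3.023]
force: [-9.5, -1.5, 35.2]
width: 0.1
gripper_force: 17.9
```

```bash
python3 - <<'E'
from h import *
k=comp([0,236,0]);print(k);go([k[0],k[1],180],1.70)
E
```

```text
[485.10634234 110.90860692   0.        ]
go [  1.6 142.8 -59.6] [-1.00e-03  4.00e-03  1.56e+00]
```

>>> play_rows --deltas '[0, 0, -30, 0, 0, 0, 0, 0, 0, -60, 0, 0, 0, 0, 0, 40, -60, 0, 0, 0.18, 0, 1, 80, -60, 0, 0, 0.36, 0, 1.5, 120, -60, 0, 0, 0.54, 0, 1.5, 143, -60, 0, 0, 0.72, 0, 1.5, 143, -60, 0, 0, 0.9, 0, 1.5, 143, -60, 0, 0, 1.08, 0, 1.5, 143, -60, 0, 0, 1.26, 0, 1.5, 143, -60, 0, 0, 1.44, 0]'

```text
clock: 18.25
eef_pos: [485.3, 110.8, 177.5]
tool_rot: [3.141, -0.0, 1.814]
force: [-0.0, 0.6, 0.1]
width: 0.2
gripper_force: 0.0
```

```bash
python3 - <<'E'
from h import *
k=comp([0,236,0]);go([k[0],k[1],76],1.70)
E
```

```text
go [  0.2  -0.3 101.5] [ 0.001 -0.     0.114]
```

>>> play_rows --deltas '[0, 0, 30, 0, 0, 0.114, 0, 0, 0, 60, 0, 0, 0.114, 0, 0, 0, 85, 0, 0, 0.114, 0, 0, 0, 101, 0, 0, 0.114, 0, 0, 0, 101, 0, 0, 0.114, 0, 0, 0, 101, 0, 0, 0.114, 0]'

```text
clock: 19.0
eef_pos: [485.7, 110.9, 76.9]
tool_rot: [3.14, -0.0, 1.706]
force: [0.7, -0.3, 0.5]
width: -0.3
gripper_force: 0.0
```

```bash
python3 - <<'E'
from h import *
s=read_state();print(s['eef_pos'],s['tool_rot'])
k=comp([0,76,0]);go([k[0],k[1],76],1.70)
E
```

```text
[485.6979707  110.93913718  76.87318429] [ 3.14046858e+00 -3.12974837e-04  1.70594072e+00]
go [-159.9   -1.4    0.8] [ 0.001 -0.     0.006]
```

>>> play_rows --deltas '[-10, 0, 0, 0, 0, 0, 0, -18, 0, 0, 0, 0, 0, 0, -28, -0.5, 0, 0, 0, 0, 0, -40, -0.5, 0, 0, 0, 0, 0, -53, -0.5, 0, 0, 0, 0, 0, -66, -1, 0, 0, 0, 0, 0, -79, -1, 0, 0, 0, 0, 0, -92, -1, 0, 0, 0, 0, 0, -105, -1, 0, 0, 0, 0, 0, -115, -1, 0, 0, 0, 0, 0]'

```text
clock: 20.25
eef_pos: [499.6, -4.6, 76.2]
tool_rot: [-3.141, 0.0, 1.705]
force: [0.4, 3.6, 0.8]
width: -0.1
gripper_force: 1.5
```

>>> play_rows --deltas '[-10, 0, 0, 0, 0, 0, 0, -20, 0, 0, 0, 0, 0, 0, -29, 0, 0, 0, 0, 0, 0, -36, 0, 0, 0, 0, 0, 0, -41, 0, 0, 0, 0, 0, 0, -44, 0, 0, 0, 0, 0, 0]'

```text
clock: 21.0
eef_pos: [505.3, -47.4, 76.1]
tool_rot: [-3.141, 0.0, 1.706]
force: [-0.1, 2.9, 2.1]
width: 0.1
gripper_force: 1.3
```

```bash
python3 - <<'E'
from h import *
s=read_state();print(Ro.from_euler('z',-th).apply(s['eef_pos']-O),s['force'])
E
```

```text
[-0.48926587 76.43818911 76.14733107] [-0.05889414  2.87258927  2.07110667]
```

Still only sliding friction. Push on in small steps until the stop.

>>> play_rows --deltas '[-1.5, 0, 0, 0, 0, 0, 0, -3, 0, 0, 0, 0, 0, 0, -4, 0, 0, 0, 0, 0, 0]'

```text
clock: 21.38
eef_pos: [505.8, -50.9, 76.2]
tool_rot: [-3.141, -0.0, 1.706]
force: [-0.4, 2.1, 1.3]
width: -0.1
gripper_force: 1.3
```

>>> play_rows --deltas '[-1.5, 0, 0, 0, 0, 0, 0, -3, 0, 0, 0, 0, 0, 0, -3, 0, 0, 0, 0, 0, 0]'

```text
clock: 21.75
eef_pos: [505.9, -51.5, 76.2]
tool_rot: [-3.141, -0.003, 1.708]
force: [-2.1, 7.1, 1.8]
width: -0.0
gripper_force: 4.1
```

>>> play_rows --deltas '[-1.5, 0, 0, 0, 0, 0, 0, -3, 0, 0, 0, 0, 0, 0, -3, 0, 0, 0, 0, 0, 0, -3, 0, 0, 0, 0, 0, 0]'

```text
clock: 22.25
eef_pos: [505.9, -51.6, 76.2]
tool_rot: [-3.141, -0.006, 1.71]
force: [-3.8, 13.3, 3.4]
width: 0.0
gripper_force: 7.1
```

```bash
python3 - <<'E'
from h import *
s=read_state();print(Ro.from_euler('z',-th).apply(s['eef_pos']-O),s['force'])
E
```

```text
[-0.4260797  72.14872464 76.1876793 ] [-3.80737083 13.30025567  3.35118061]
```

>>> play_rows --deltas '[20, 0, 0, 0, 0, 0, 0, 50, 0, 0, 0, 0, 0, 0, 60, 0, -50, 0, 0, 0, 0, 60, 0, -110, 0, 0, 0, 0, 60, 0, -170, 0, 0, 0, 0.3, 60, 0, -230, 0, 0, 0, 0.5, 60, 0, -290, 0, 0, 0, 0.5, 60, 0, -314, 0, 0, 0, 0.5, 20, 0, -314, 0, 0, 0, 0.5, -20, 0, -314, 0, 0, 0, 0.5]'

```text
clock: 23.5
eef_pos: [509.6, -78.6, 390.8]
tool_rot: [3.141, 0.002, 1.706]
force: [1.0, 0.2, -0.4]
width: 42.6
gripper_force: 0.0
```

```bash
python3 - <<'E'
from h import *
s=read_state();print(s['eef_pos'])
k=comp([1,-52,0]);go([k[0],k[1],390],1.70)
it=get_image("top");im=get_image("scene")
a=cv2.resize(im[110:220,190:290],None,fx=4,fy=4,interpolation=cv2.INTER_CUBIC)
b=cv2.resize(it[140:250,250:350],None,fx=4,fy=4,interpolation=cv2.INTER_CUBIC)
cv2.imwrite("pics/k1.png",np.hstack([a,b])[:,:,::-1])
E
```

```text
[509.61040477 -78.59273471 390.84583815]
go [-96.9   0.8   1. ] [0.001 0.002 0.006]
```

View pics/k1.png

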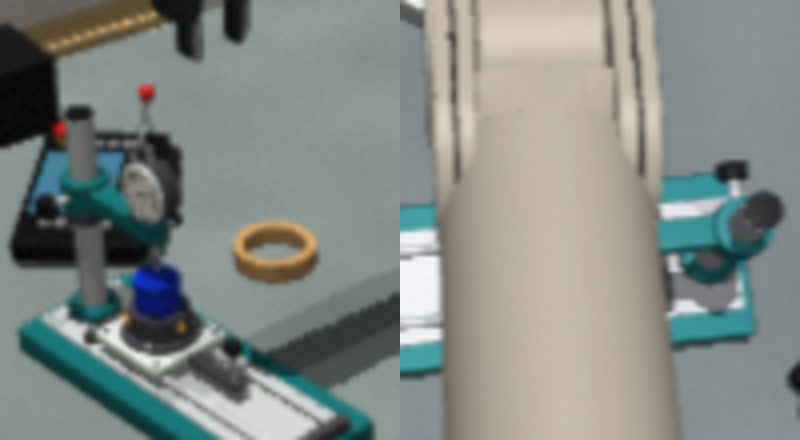

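The hub is under the spindle at (157,290) with the carriage home, and the lever is still up with its ball at (146,92). Now pinch the ball.

>>> play_rows --deltas '[-40, 0, 0, 0, 0, 0, 0.5, -75, 0.5, 0, 0, 0, 0, 0.5, -97, 0.5, 0, 0, 0, 0, 0.5, -97, 0.5, 0, 0, 0, 0, 0.5, -97, 0.5, 30, 0, 0, 0, 0.5, -97, 0.5, 65, 0, 0, 0, 0.5, -97, 0.5, 86, 0, 0, 0, 0.5, -97, 0.5, 88, 0, 0, 0, 0.5, -97, 0.5, 88, 0, 0, 0, 0.5]'

```text
clock: 24.72
eef_pos: [523.8, -171.8, 303.2]
tool_rot: [3.14, 0.0, 1.707]
force: [-0.2, 0.9, 0.6]
width: 42.7
gripper_force: 0.0
```

>>> play_rows --deltas '[0, 0, 0, 0, 0, 0, 0.2, 0, 0, 0, 0, 0, 0, 0, 0, 0, 0, 0, 0, 0, 0, 0, 0, 0, 0, 0, 0, 0]'

```text
clock: 25.22
eef_pos: [523.4, -172.7, 303.4]
tool_rot: [3.14, 0.001, 1.706]
force: [-2.6, 0.7, 6.3]
width: 12.3
gripper_force: 58.4
```

```bash
python3 - <<'E'
from h import *
s=read_state();print(Ro.from_euler('z',-th).apply(s['eef_pos']-O),s['force'],s['width'])
E
```

```text
[  1.25125878 -50.18735576 303.41168867] [-2.64320828  0.6980893   6.26084806] 12.326981990322793
```

>>> play_rows --deltas '[4.9, 0, 1.3, 0, 0, 0, 0, 9.6, 0, 3.1, 0, 0, 0, 0, 14.2, 0, 5.3, 0, 0, 0, 0, 18.5, 0, 7.9, 0, 0, 0, 0, 22.7, 0, 10.8, 0, 0, 0, 0, 26.5, 0, 14.1, 0, 0, 0, 0, 30.1, 0, 17.7, 0, 0, 0, 0, 33.3, 0, 21.6, 0, 0, 0, 0, 36.1, 0, 25.7, 0, 0, 0, 0]'

```text
clock: 26.35
eef_pos: [518.5, -136.1, 276.3]
tool_rot: [3.141, -0.001, 1.706]
force: [-1.3, 3.9, 3.6]
width: 11.9
gripper_force: 58.5
```

>>> play_rows --deltas '[2.5, 0, 4.3, 0, 0, 0, 0, 4.5, 0, 8.7, 0, 0, 0, 0, 5.4, 0, 11.2, 0, 0, 0, 0, 5.8, 0, 13, 0, 0, 0, 0, 5.8, 0, 13, 0, 0, 0, 0]'

```text
clock: 26.98
eef_pos: [518.3, -131.6, 266.2]
tool_rot: [3.139, 0.002, 1.705]
force: [-6.3, 4.7, 21.1]
width: 12.3
gripper_force: 59.9
```

```bash
python3 - <<'E'
from h import *
s=read_state();print(Ro.from_euler('z',-th).apply(s['eef_pos']-O),s['force'],s['width'])
E
```

```text
[  1.49789362  -8.79472453 266.20571599] [-6.29441002  4.74493067 21.12035906] 12.311550236613009
```

>>> play_rows --deltas '[0, 0, -1, 0, 0, 0, 0.5, 0, 0, -1, 0, 0, 0, 0.5, 0, 0, -1, 0, 0, 0, 0.5, 0, 0, -40, 0, 0, 0, 0.5, 0, 0, -90, 0, 0, 0, 0.5, 50, 0, -130, 0, 0, 0, 0.5, 110, 0, -130, 0, 0, 0, 0.5, 170, 0, -130, 0, 0, 0, 0.5, 220, 0, -130, 0, 0, 0, 0.5, 220, 0, -130, 0, 0, 0, 0.5]'

```text
clock: 28.22
eef_pos: [487.0, 91.1, 393.6]
tool_rot: [3.141, -0.002, 1.714]
force: [0.2, -0.5, -0.2]
width: 42.6
gripper_force: 0.0
```

```bash
python3 - <<'E'
from h import *
im=get_image("scene");h=cv2.cvtColor(im,cv2.COLOR_RGB2HSV)
m=cv2.inRange(h,(0,150,100),(6,255,255))|cv2.inRange(h,(172,150,100),(180,255,255))
r=cv2.connectedComponentsWithStats(m);print([(a[4],b.round(1)) for a,b in zip(r[2],r[3]) if 4<a[4]<2000])
for a in(20,24,30,40): print(a,proj("scene",comp([0,-64+58*np.cos(np.radians(a)),260+58*np.sin(np.radians(a))])).round(1))
a=cv2.resize(im[110:220,190:290],None,fx=5,fy=5,interpolation=cv2.INTER_CUBIC)
cv2.imwrite("pics/f1.png",a[:,:,::-1])
E
```

```text
[(np.int32(6), array([204.5, 142. ])), (np.int32(9), array([234., 146.])), (np.int32(22), array([243.9, 337.8]))]
20 [234.9 146.3]
24 [234.6 145.2]
30 [234.  143.6]
40 [232.9 141. ]
```

View pics/f1.png

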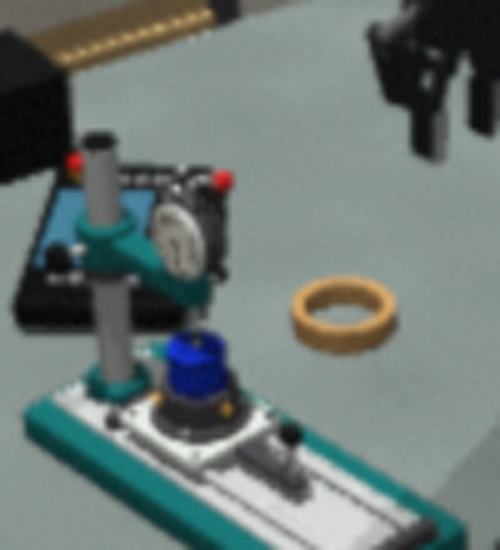

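The ball is at scene (234,146), which matches the fully down 20° position. The hub is under the lowered spindle and the gripper is clear, so I hand in.

```bash
python3 -c "
from cell import *
print(finish_job())"
```

```text
the job is handed in; nothing more can be done
None
```

The job is handed in, at about 28 s of the 72 s allowed. The blue hub is seated in the nest, the carriage is against its stop, the lever is down, and the gripper is open and clear. I checked this by force and camera, but spindle contact with the hub was not measured directly, and the hand-in returned no verdict.

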